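Line up the sample jars by height

ROBOT

A 6-joint arm with a two-finger parallel gripper is mounted at the origin on the work surface. World frame = base frame: x ahead of the robot, y to its left, z up, the work surface at z = 0. Lengths are in mm, angles in degrees, forces in N, time in s.
With the tool pointing down it reaches from about 350 to 850 mm from the base axis. Payload 8.1 kg.
Tool frame: the origin (TCP) lies midway between the tips of the shut fingers; the grasp point (between the pads) lies 19 mm behind it; z points along the fingers, y is the line along which they close (so a half turn about z gives the same grasp; the last joint's range is limited). The gripper opens to 85 mm and grips with 20 to 120 N. Pads are 22 mm wide; open, the fingers measure 114 mm over their backs; the gripper's body (76 mm by 85 mm) begins 54 mm behind the grasp point. The pads swing forward as they close: fully open they stand 13 mm farther back than shut.
Start: joints at [-74.966, 7.471, 85.268, -0, 87.261, -4.893], TCP at [204.518, -564.072, 231.292] pointing down, gripper open.
Joint ranges: [-169.43, 169.43], [-51.17, 129.36], [1.28, 143.12], [-76.62, 256.62], [0, 156.53], [-152.29, 152.29]. Speed limits (degrees/s): [136.94, 136.94, 159.86, 180, 180, 180].

INTERFACE

Orientations are given as [roll, pitch, yaw] about the fixed x, y, z axes, in that order (R = Rz(yaw) Ry(pitch) Rx(roll)).
In Python, from bench import r gives the robot as it stands. The module is installed in compiled form; this text tells all that it offers.
- The arm moves only by the tool jog_arm, never from a script. Its argument "rows" is a list of rows, each a list of 2 entries, a list of its own where there are three numbers: the shift along the tool's x, y, z in mm, then the turn, a rotation vector about the tool's x, y, z in rad. A call has 1 to 10 rows; each row is the pose to reach, as a shift and turn from the pose commanded when the call began, along the tool's axes at that moment; what a row does not reach only later rows make up. A row lasts 1/10 s, in which the tool goes at most 50 mm and 8.59 degrees, less where a joint would pass 70% of its speed; a pose out of reach is approached as far as the arm can. A call with a gripper value outside its range is refused whole. "grip" is the finger opening in mm, from 0 to 85.4, set as the call begins (left out, the last holds). The fingers move at their own pace and stop on an object; "force" is the grip in N (left out, the last holds). Time passes only in rows, so rows that repeat a pose let the fingers close. It gives the time, the measured TCP pose, the force, the opening and the grip force at its end, in the units of the state.
- r.sense(): the state, without advancing time (a new reading comes with each control period).
- r.snapshot(name): name is "side" or "top"; returns (picture, depth): 384x512x3 uint8, blue, green, red; 384x512 float32, mm along the optical axis (not along the pixel's ray), 0 where there is no reading.
- r.camera_params(name): a dict with "fx", "fy", "cx", "cy" (pixels), "pose" (4x4, takes a point from camera to world coordinates). Camera axes: x right, y down, z forward; pixel columns grow to the right and rows downward; lengths in mm; the calibration is good to about 2 mm. A picture is of the moment at which its call begins. camera_params takes no time and is no camera call.
- r.hand_in(): hands the job in; it is judged then, once.
The state is a dict: "time": time; "joint_pos": joint angles; "qd": joint speeds; "joint_efforts": joint torques, N m; "tool_pos": TCP position; "tcp_rot": TCP orientation; "ft_force": force on the tool from outside, world axes, zero at the start; "wrist_torque": the same for the moment, N m; "finger_gap": finger opening in mm; "grip_force": force on a finger pad.
Only numpy, scipy, OpenCV 4.12 (cv2) and the standard library are available. Lean on these libraries where they do the work, as an engineer would, in place of code of your own. Each camera call takes 0.05 s, during which the arm holds its last target. There are 200 camera calls.

TASK

Line the four sample jars with purple, red, green and blue caps up on the tray's four white marks in order of height, the shortest on the mark next to the yellow end block and the tallest at the other end, each standing inside its mark. Stack the small black-capped jar on the tallest one so that its base locks down over the lug of the lid below. Never tip a jar over, and leave them all standing still, let go of.

Things in the scene. Friction and masses are not known exactly. Their poses are not given: they have to be found in the camera images.
- jar_purple_c (a point): Round upright jar, white with lilac-purple cap, 52 mm tall from base to cap's flat top; body 48 mm, cap (top 20 mm) 50 mm in diameter; 50 to 210 g. On the cap's middle a grey round lug, 26 mm across, 6 mm high (not counted in the height); under the base a recess 34 mm across, 9 mm deep, to fit over a lug. Point: on the axis, half-way up (26 mm above base); z up.
- jar_red_c (a point): Round upright jar, white with dark red cap, 64 mm tall from base to cap's flat top; body 48 mm, cap (top 20 mm) 50 mm in diameter; 50 to 210 g. On the cap's middle a grey round lug, 26 mm across, 6 mm high (not counted in the height); under the base a recess 34 mm across, 9 mm deep, to fit over a lug. Point: on the axis, half-way up (32 mm above base); z up.
- jar_green_c (a point): Round upright jar, white with green cap, 76 mm tall from base to cap's flat top; body 48 mm, cap (top 20 mm) 50 mm in diameter; 50 to 210 g. On the cap's middle a grey round lug, 26 mm across, 6 mm high (not counted in the height); under the base a recess 34 mm across, 9 mm deep, to fit over a lug. Point: on the axis, half-way up (38 mm above base); z up.
- jar_blue_c (a point): Round upright jar, white with light blue cap, 88 mm tall from base to cap's flat top; body 48 mm, cap (top 20 mm) 50 mm in diameter; 50 to 210 g. On the cap's middle a grey round lug, 26 mm across, 6 mm high (not counted in the height); under the base a recess 34 mm across, 9 mm deep, to fit over a lug. Point: on the axis, half-way up (44 mm above base); z up.
- jar_black_c (a point): Round upright jar, white with black cap, 44 mm tall from base to cap's flat top; body 48 mm, cap (top 20 mm) 50 mm in diameter; 50 to 210 g. On the cap's middle a grey round lug, 26 mm across, 6 mm high (not counted in the height); under the base a recess 34 mm across, 9 mm deep, to fit over a lug. Point: on the axis, half-way up (22 mm above base); z up. Has no mark.
- mark_1_top (a point): One of four white round marks in a straight row on the dark green tray, the leftmost as the robot sees them (+y end of the row). 70 mm in diameter, 95 mm from centre to centre. Point: centre of its top face, 8 mm above the table; x points across the row, away from the robot, y along the row to the left. Tray (100 x 490 mm, 6 mm thick) and marks are fixed.
- mark_2_top (a point): One of four white round marks in a straight row on the dark green tray, second from the left (+y). 70 mm in diameter, 95 mm from centre to centre. Point: centre of its top face, 8 mm above the table; x points across the row, away from the robot, y along the row to the left. Tray (100 x 490 mm, 6 mm thick) and marks are fixed.
- mark_3_top (a point): One of four white round marks in a straight row on the dark green tray, third from the left. 70 mm in diameter, 95 mm from centre to centre. Point: centre of its top face, 8 mm above the table; x points across the row, away from the robot, y along the row to the left. Tray (100 x 490 mm, 6 mm thick) and marks are fixed.
- mark_4_top (a point): One of four white round marks in a straight row on the dark green tray, the rightmost (-y end of the row). 70 mm in diameter, 95 mm from centre to centre. Point: centre of its top face, 8 mm above the table; x points across the row, away from the robot, y along the row to the left. Tray (100 x 490 mm, 6 mm thick) and marks are fixed.
- end_yellow_top (a point): Fixed yellow end block of the tray (90 mm across the row, 30 mm along it, top 28 mm above the table), 75 mm beyond the first or the last mark; a grey block of the same shape stands at the other end, and which end is which varies. This point is the centre of its top face.

How it is judged (in metres and radians):
At the end, for the whole second after the job is handed in: From the yellow block the purple, red, green and blue jars stand on the marks, each within 12 mm of its mark's centre (height within 4 mm); the black jar sits locked on the blue one, within 7 mm of its axis (height within 3 mm); all within 0.08 rad of upright and at rest (((horizontal distance between end_yellow_top and mark_1_top below 0.12 m and horizontal distance between jar_purple_c and mark_1_top below 0.012 m and horizontal distance between jar_red_c and mark_2_top below 0.012 m and horizontal distance between jar_green_c and mark_3_top below 0.012 m and horizontal distance between jar_blue_c and mark_4_top below 0.012 m) or (horizontal distance between end_yellow_top and mark_4_top below 0.12 m and horizontal distance between jar_purple_c and mark_4_top below 0.012 m and horizontal distance between jar_red_c and mark_3_top below 0.012 m and horizontal distance between jar_green_c and mark_2_top below 0.012 m and horizontal distance between jar_blue_c and mark_1_top below 0.012 m)) and angle between each of jar_purple_c, jar_red_c, jar_green_c, jar_blue_c, jar_black_c's own z axis and vertical below 0.08 rad and linear speed of each of jar_purple, jar_red, jar_green, jar_blue, jar_black below 0.02 m/s and height (world z) of jar_purple_c between 0.03 and 0.038 m and height (world z) of jar_red_c between 0.036 and 0.044 m and height (world z) of jar_green_c between 0.042 and 0.05 m and height (world z) of jar_blue_c between 0.048 and 0.056 m and height (world z) of jar_black_c between 0.115 and 0.121 m and horizontal distance between jar_black_c and jar_blue_c below 0.007 m); the robot touches nothing.
It fails at once if a jar is tipped over (more than 0.8 rad from upright) (angle between any of jar_purple_c, jar_red_c, jar_green_c, jar_blue_c, jar_black_c's own z axis and vertical above 0.8 rad).
It also fails if it takes over 106 s, if anything falls off the work surface, if the arm or the gripper's body presses on something with over 40 N, if the wrist force passes 120 N, or if a joint passes its speed limit or range.

## Working session

There is one attempt and no reset: what is moved stays moved. The work goes in short steps, Python scripts to look and compute and a tool call to move; the robot and the scene stay as the last step left them, time stands still between calls to the robot, and variables do not carry over. Pictures are saved under pics/ and viewed, at most 14 in all, crops included, and the job is handed in when it is done.

Besides the shell and the picture viewer there is one more tool, called after "Call:" as name(argument=value, ...), one argument or row to a line, values as JSON. jog_arm: Moves the arm, as the interface text tells. Its arguments: {"type":"object","properties":{"rows":{"type":"array"},"grip":{"type":"number"},"force":{"type":"number"}},"required":["rows"]}

```bash
mkdir -p pics; python3 - <<'E'
from bench import r
import cv2,numpy as np
for n in("top","side"):
    p,d=r.snapshot(n);cv2.imwrite(f"pics/{n}0.png",p);np.save(f"{n}0.npy",d)
    c=r.camera_params(n);print(n,{k:np.round(v,3).tolist() for k,v in c.items()})
s=r.sense();print(s)
E
```

```text
top {'fx': 493.147, 'fy': 493.147, 'cx': 255.903, 'cy': 187.664, 'pose': [[-0.011, -0.993, 0.119, 408.613], [-1.0, 0.011, -0.007, -11.325], [0.006, -0.119, -0.993, 992.712], [0.0, 0.0, 0.0, 1.0]]}
side {'fx': 396.808, 'fy': 396.808, 'cx': 258.658, 'cy': 185.816, 'pose': [[0.917, -0.217, 0.333, 271.105], [-0.398, -0.525, 0.752, -567.22], [0.012, -0.823, -0.568, 497.619], [0.0, 0.0, 0.0, 1.0]]}
{'time': 0.1, 'joint_pos': array([-7.49655677e+01,  7.50986006e+00,  8.53244920e+01,  3.43471480e-04,
        8.72614924e+01, -4.89345465e+00]), 'qd': array([ 0.00228057, -0.0733955 , -0.10566893, -0.08646227, -0.03160138,
        0.04824878]), 'joint_efforts': array([ 8.21467329e-04, -5.70952678e+01, -5.01941335e+01, -1.73095332e-04,
        8.12761893e-03, -5.42389301e-06]), 'tool_pos': array([ 204.39064534, -563.57936035,  230.34501329]), 'tcp_rot': array([-1.79904534e+02, -8.51763056e-03,  1.99278632e+01]), 'ft_force': array([ 0.64587188, -0.46786801,  0.19091906]), 'wrist_torque': array([-0.00186161, -0.06468816, -0.02207026]), 'grip_force': 0.0, 'finger_gap': 85.46740957537283}
```

View pics/top0.png

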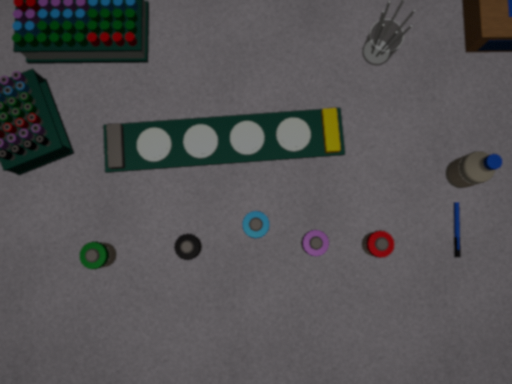

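View pics/side0.png

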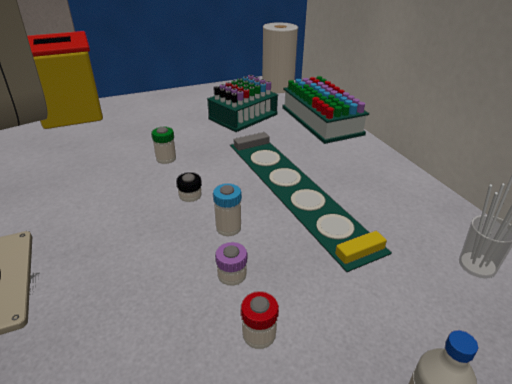

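The top view shows the tray with the yellow block on the right (332,130, the −y end) and marks at about (154,145), (201,141), (247,138) and (293,134). The caps are green (94,255), black (188,246), blue (256,224), purple (315,242) and red (380,244). So purple goes to mark 4 and blue to mark 1.

```bash
cat > h.py <<'E'
from bench import r
import cv2,numpy as np
from scipy.spatial.transform import Rotation as Ro
H=dict(purple=52,red=64,green=76,blue=88,black=44)
def ray(c,u,v,z):
    P=np.array(c["pose"]);d=P[:3,:3]@[(u-c["cx"])/c["fx"],(v-c["cy"])/c["fy"],1]
    return P[:3,3]+d*(z-P[2,3])/d[2]
def masks(p):
    h,s,v=cv2.split(cv2.cvtColor(p,cv2.COLOR_BGR2HSV));c=lambda lo,hi:(h>=lo)&(h<=hi)&(s>90)&(v>60)
    return dict(purple=c(135,160),red=((h<8)|(h>172))&(s>120)&(v>60),green=c(50,75)&(v>75),blue=c(90,112)&(v>90),black=(v<45)&(s<90),
      white=(v>150)&(s<60),yellow=c(20,35))
def blobs(m,lo,hi):
    cs,_=cv2.findContours(m.astype(np.uint8),cv2.RETR_EXTERNAL,cv2.CHAIN_APPROX_NONE);o=[]
    for c in cs:
        hl=cv2.convexHull(c);M=cv2.moments(hl)
        if lo<M["m00"]<hi:o.append((M["m10"]/M["m00"],M["m01"]/M["m00"],M["m00"]))
    return o
E
python3 - <<'E'
from h import *
c=r.camera_params("top");p=cv2.imread("pics/top0.png");d=np.load("top0.npy")
P=np.array(c["pose"])
for k,m in masks(p).items():
    for u,v,a in blobs(m,150,3000):
        z=H.get(k,8 if k=="white" else 28)
        D=d[int(v),int(u)];q=P@[(u-c["cx"])/c["fx"]*D,(v-c["cy"])/c["fy"]*D,D,1]
        if 80<v<300 : print(k,round(u,1),round(v,1),a,ray(c,u,v,z).round(1),"depth z",q[2].round(1))
E
```

```text
purple 315.1 242.6 474.5 [ 415.4 -129.3   52. ] depth z 56.3
red 380.3 243.8 547.0 [ 411.8 -250.1   64. ] depth z 67.0
green 93.0 257.2 363.5 [393.3 282.7  76. ] depth z 80.2
blue 255.4 224.2 565.5 [450.  -16.4  88. ] depth z 90.7
black 107.8 253.9 163.5 [398.6 265.   44. ] depth z 66.0
black 187.5 246.2 489.0 [411.5 113.5  44. ] depth z 48.1
black 455.5 167.7 220.5 [ 557.6 -408.4   44. ] depth z 57.5
black 40.9 161.6 460.0 [578.2 399.2  44. ] depth z 29.4
black 118.3 152.2 356.0 [595.2 249.3  44. ] depth z 29.0
black 24.6 137.5 1485.5 [626.3 432.9  44. ] depth z 95.4
yellow 331.0 129.4 678.0 [ 640.3 -170.1   28. ] depth z 25.5
```

```bash
python3 - <<'E'
from h import *
c=r.camera_params("top");p=cv2.imread("pics/top0.png")
h,s,v=cv2.split(cv2.cvtColor(p,cv2.COLOR_BGR2HSV))
print(p[257,80:110:2].tolist()); print(p[145,150],p[242,315],s[242,303:328])
for t in(110,130,150):
  print(t,[(round(b[0],1),round(b[1],1),b[2],ray(c,b[0],b[1],8)[:2].round(1)) for b in blobs((v>t)&(s<60),600,1500)])
for t in(40,55,65):
  print(t,[(round(b[0],1),round(b[1],1),b[2],ray(c,b[0],b[1],76)[:2].round(1)) for b in blobs((v>t)&(s>110)&(h>50)&(h<75),250,1500) if b[1]>200])
for t in(40,60,80):
  print(t,[(round(b[0],1),round(b[1],1),b[2],ray(c,b[0],b[1],52)[:2].round(1)) for b in blobs((s>t)&(h>130)&(h<165),250,1500) if b[1]>200])
E
```

```text
[[39, 75, 33], [23, 74, 11], [28, 70, 22], [52, 63, 57], [66, 70, 75], [67, 72, 77], [67, 72, 77], [67, 72, 76], [55, 59, 63], [35, 52, 37], [27, 75, 18], [28, 82, 16], [25, 75, 15], [12, 40, 5], [20, 31, 23]]
[129 132 129] [70 75 79] [104 104 104 104 104 102  87  46  27  27  29  29  29  32  29  29  29  27
  28  68  96 106 108 111 104]
110 [(153.6, 144.0, 814.0, array([618.4, 188. ])), (200.0, 140.6, 809.5, array([624.5,  93.8])), (246.7, 137.2, 815.0, array([630.6,  -1.2])), (293.1, 133.8, 813.5, array([636.7, -95.7]))]
130 [(153.6, 144.1, 652.5, array([618.3, 188. ])), (200.2, 140.7, 663.0, array([624.3,  93.4])), (246.6, 137.3, 664.5, array([630.4,  -1. ])), (293.2, 133.9, 659.5, array([636.5, -96. ]))]
150 []
40 [(92.9, 255.0, 539.0, array([397.3, 283. ]))]
55 [(92.5, 255.1, 518.5, array([397.3, 283.7]))]
65 [(92.0, 255.1, 494.0, array([397.1, 284.6]))]
40 [(315.3, 242.6, 576.5, array([ 415.5, -129.8]))]
60 [(315.1, 242.5, 536.0, array([ 415.6, -129.4]))]
80 [(315.1, 242.6, 504.5, array([ 415.4, -129.4]))]
```

Call:
jog_arm(
  rows=[
    [[30, -22, 8], [0, 0, -0.12]],
    [[302, -224, 81], [0, 0, -1.2217]],
    [[302, -224, 81], [0, 0, -1.2217]],
    [[302, -224, 81], [0, 0, -1.2217]],
    [[302, -224, 81], [0, 0, -1.2217]],
    [[302, -224, 81], [0, 0, -1.2217]],
    [[302, -224, 81], [0, 0, -1.2217]],
    [[302, -224, 81], [0, 0, -1.2217]],
    [[302, -224, 81], [0, 0, -1.2217]],
    [[302, -224, 81], [0, 0, -1.2217]],
  ],
  grip=85,
  force=40,
)

```text
time: 1.1
tool_pos: [412.3, -249.0, 149.5]
tcp_rot: [-179.9, -0.0, 90.1]
ft_force: [-0.8, -0.5, 0.7]
finger_gap: 85.2
grip_force: 0.0
```

Call:
jog_arm(
  rows=[
    [[-1, 0, 30], [0, 0, 0]],
    [[-1, 0, 70], [0, 0, 0]],
    [[-1, 0, 100], [0, 0, 0]],
    [[-1, 0, 116], [0, 0, 0]],
    [[-1, 0, 116], [0, 0, 0]],
    [[-1, 0, 116], [0, 0, 0]],
  ],
)

```text
time: 1.7
tool_pos: [411.8, -252.3, 34.7]
tcp_rot: [-180.0, -0.0, 89.8]
ft_force: [0.1, -0.6, 0.2]
finger_gap: 85.1
grip_force: 0.0
```

Call:
jog_arm(
  rows=[
    [[0, 0, 0], [0, 0, 0]],
    [[0, 0, 0], [0, 0, 0]],
    [[0, 0, 0], [0, 0, 0]],
    [[0, 0, 0], [0, 0, 0]],
    [[0, 0, 0], [0, 0, 0]],
    [[0, 0, 0], [0, 0, 0]],
    [[0, 0, 0], [0, 0, 0]],
    [[0, 0, 0], [0, 0, 0]],
  ],
  grip=40,
  force=40,
)

```text
time: 2.5
tool_pos: [413.0, -252.4, 35.9]
tcp_rot: [179.9, 0.1, 89.9]
ft_force: [-2.5, -0.2, 4.9]
finger_gap: 48.9
grip_force: 40.6
```

Call:
jog_arm(
  rows=[
    [[0, 0, -15], [0, 0, 0]],
    [[0, 0, -40], [0, 0, 0]],
    [[0, 0, -65], [0, 0, 0]],
    [[0, 0, -80], [0, 0, 0]],
    [[0, 0, -80], [0, 0, 0]],
    [[0, 0, -80], [0, 0, 0]],
  ],
)

```text
time: 3.1
tool_pos: [412.3, -251.6, 114.4]
tcp_rot: [180.0, 0.0, 89.9]
ft_force: [-0.2, 0.4, -1.2]
finger_gap: 48.6
grip_force: 41.6
```

```bash
python3 - <<'E'
from h import *
for i in range(3):
    s=r.sense();print(s["tool_pos"].round(1),s["ft_force"].round(1),s["finger_gap"].round(1),s["tcp_rot"].round(1),s["joint_pos"].round(2)); p,_=r.snapshot("side")
cv2.imwrite("pics/side1.png",p)
E
```

```text
Traceback (most recent call last):
AttributeError: 'float' object has no attribute 'round'
```

Call:
jog_arm(
  rows=[
    [[10, 9, 0], [0, 0, 0]],
    [[35, 30, 0], [0, 0, 0]],
    [[65, 57, 0], [0, 0, 0]],
    [[98, 85, 0], [0, 0, 0]],
    [[131, 114, 0], [0, 0, 0]],
    [[164, 143, 0], [0, 0, 0]],
    [[197, 172, 0], [0, 0, 0]],
    [[225, 196, 0], [0, 0, 0]],
    [[243, 212, 0], [0, 0, 0]],
    [[250, 218, 0], [0, 0, 0]],
  ],
)

```text
time: 4.1
tool_pos: [630.7, 1.4, 112.3]
tcp_rot: [-179.9, -0.1, 90.1]
ft_force: [-0.2, -0.5, -1.2]
finger_gap: 48.7
grip_force: 41.7
```

```bash
python3 - <<'E'
from h import *
for i in range(4):
    s=r.sense();print(s["tool_pos"].round(1),s["ft_force"].round(1),s["tcp_rot"].round(1)); p,_=r.snapshot("side")
cv2.imwrite("pics/side1.png",p)
E
```

```text
[630.7   1.4 112.3] [-0.2 -0.5 -1.2] [-1.799e+02 -1.000e-01  9.010e+01]
[630.7   1.1 112.6] [-2.1  0.3 -1. ] [-1.799e+02 -1.000e-01  9.010e+01]
[ 6.300e+02 -3.000e-01  1.127e+02] [-0.3 -0.2 -0.1] [-179.9   -0.    90. ]
[629.6  -1.5 113. ] [-0.6 -0.6  0. ] [-179.9    0.    90. ]
```

View pics/side1.png

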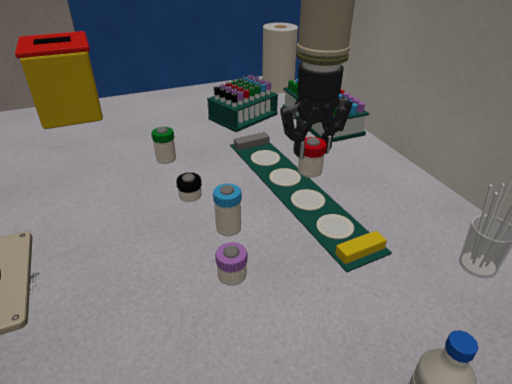

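The side view shows the red jar held upright above mark 3 (jar at 312,158; mark 3 at 308,199). Next I lower it.

Call:
jog_arm(
  rows=[
    [[0, 0, 15], [0, 0, 0]],
    [[0, 0, 40], [0, 0, 0]],
    [[0, 0, 58], [0, 0, 0]],
    [[0, 0, 67], [0, 0, 0]],
    [[0, 0, 71], [0, 0, 0]],
    [[0, 0, 71], [0, 0, 0]],
    [[0, 0, 71], [0, 0, 0]],
    [[0, 0, 71], [0, 0, 0]],
  ],
)

```text
time: 5.1
tool_pos: [630.4, -2.4, 43.7]
tcp_rot: [180.0, 0.0, 89.9]
ft_force: [-1.6, -1.3, 3.6]
finger_gap: 48.7
grip_force: 42.3
```

Call:
jog_arm(
  rows=[
    [[0, 0, 0], [0, 0, 0]],
    [[0, 0, 0], [0, 0, 0]],
    [[0, 0, 0], [0, 0, 0]],
    [[0, 0, 0], [0, 0, 0]],
    [[0, 0, 0], [0, 0, 0]],
    [[0, 0, 0], [0, 0, 0]],
  ],
  grip=85,
)

```text
time: 5.7
tool_pos: [630.4, -1.8, 43.3]
tcp_rot: [180.0, -0.0, 89.9]
ft_force: [0.4, 0.3, -0.2]
finger_gap: 85.1
grip_force: 0.0
```

Call:
jog_arm(
  rows=[
    [[0, 0, -30], [0, 0, 0]],
    [[0, 0, -75], [0, 0, 0]],
    [[0, 0, -107], [0, 0, 0]],
    [[-20, -34, -107], [0, 0, 0]],
    [[-43, -72, -107], [0, 0, 0]],
    [[-66, -110, -107], [0, 0, 0]],
    [[-89, -150, -107], [0, 0, 0]],
    [[-111, -187, -107], [0, 0, 0]],
    [[-127, -215, -107], [0, 0, 0]],
    [[-127, -215, -107], [0, 0, 0]],
  ],
)

```text
time: 6.7
tool_pos: [412.6, -130.0, 150.1]
tcp_rot: [-180.0, 0.0, 89.8]
ft_force: [0.7, 0.0, 0.1]
finger_gap: 84.8
grip_force: 0.0
```

Call:
jog_arm(
  rows=[
    [[0, 0, 30], [0, 0, 0]],
    [[0, 0, 70], [0, 0, 0]],
    [[0, 0, 105], [0, 0, 0]],
    [[0, 0, 125], [0, 0, 0]],
    [[0, 0, 129], [0, 0, 0]],
    [[0, 0, 129], [0, 0, 0]],
    [[0, 0, 129], [0, 0, 0]],
  ],
)

```text
time: 7.4
tool_pos: [416.6, -129.0, 22.8]
tcp_rot: [179.9, 0.1, 89.9]
ft_force: [0.5, -0.2, 0.2]
finger_gap: 85.2
grip_force: 0.0
```

```bash
python3 - <<'E'
from h import *
p,_=r.snapshot("top");cv2.imwrite("pics/top1.png",p)
c=r.camera_params("top")
print([ray(c,b[0],b[1],72).round(1) for b in blobs(masks(p)["red"],300,900) if b[1]>80])
print(r.sense()["tool_pos"],r.sense()["ft_force"])
E
```

```text
[array([629.2,  -1.8,  72. ])]
[ 416.78591266 -129.08094253   23.01071273] [-0.22834552 -0.35659696  0.24073631]
```

Call:
jog_arm(
  rows=[
    [[0, 0, 0], [0, 0, 0]],
    [[0, 0, 0], [0, 0, 0]],
    [[0, 0, 0], [0, 0, 0]],
    [[0, 0, 0], [0, 0, 0]],
    [[0, 0, 0], [0, 0, 0]],
    [[0, 0, 0], [0, 0, 0]],
    [[0, 0, 0], [0, 0, 0]],
  ],
  grip=40,
)

```text
time: 8.15
tool_pos: [415.9, -128.8, 22.3]
tcp_rot: [179.9, 0.0, 89.9]
ft_force: [-2.2, 1.0, 6.7]
finger_gap: 49.1
grip_force: 40.6
```

Call:
jog_arm(
  rows=[
    [[0, 0, -15], [0, 0, 0]],
    [[0, 0, -40], [0, 0, 0]],
    [[0, 0, -65], [0, 0, 0]],
    [[0, 0, -80], [0, 0, 0]],
    [[0, 0, -80], [0, 0, 0]],
    [[0, 0, -80], [0, 0, 0]],
  ],
)

```text
time: 8.75
tool_pos: [415.3, -128.6, 101.1]
tcp_rot: [180.0, 0.0, 89.9]
ft_force: [0.0, 1.0, -1.0]
finger_gap: 48.9
grip_force: 41.5
```

Call:
jog_arm(
  rows=[
    [[2, 12, 0], [0, 0, 0]],
    [[6, 38, 0], [0, 0, 0]],
    [[10, 68, 0], [0, 0, 0]],
    [[15, 100, 0], [0, 0, 0]],
    [[20, 132, 0], [0, 0, 0]],
    [[25, 164, 0], [0, 0, 0]],
    [[29, 192, 0], [0, 0, 0]],
    [[32, 212, 0], [0, 0, 0]],
    [[33, 221, 0], [0, 0, 0]],
    [[33, 221, 0], [0, 0, 0]],
  ],
)

```text
time: 9.75
tool_pos: [635.9, -95.5, 99.5]
tcp_rot: [-179.9, -0.0, 90.0]
ft_force: [-0.3, 0.4, -0.7]
finger_gap: 48.7
grip_force: 41.6
```

Call:
jog_arm(
  rows=[
    [[0, 0, 10], [0, 0, 0]],
    [[0, 0, 35], [0, 0, 0]],
    [[0, 0, 58], [0, 0, 0]],
    [[0, 0, 67], [0, 0, 0]],
    [[0, 0, 71], [0, 0, 0]],
    [[0, 0, 71], [0, 0, 0]],
    [[0, 0, 71], [0, 0, 0]],
    [[0, 0, 71], [0, 0, 0]],
  ],
)

```text
time: 10.55
tool_pos: [636.3, -96.0, 30.6]
tcp_rot: [180.0, 0.0, 89.9]
ft_force: [-0.3, 0.4, -1.4]
finger_gap: 49.0
grip_force: 42.0
```

Call:
jog_arm(
  rows=[
    [[0, 0, 0], [0, 0, 0]],
    [[0, 0, 0], [0, 0, 0]],
    [[0, 0, 0], [0, 0, 0]],
    [[0, 0, 0], [0, 0, 0]],
    [[0, 0, 0], [0, 0, 0]],
    [[0, 0, 0], [0, 0, 0]],
  ],
  grip=85,
)

```text
time: 11.15
tool_pos: [636.3, -95.8, 30.3]
tcp_rot: [-180.0, -0.0, 89.9]
ft_force: [0.2, 0.8, -0.1]
finger_gap: 84.8
grip_force: 0.0
```

Call:
jog_arm(
  rows=[
    [[0, 0, -30], [0, 0, 0]],
    [[0, 0, -75], [0, 0, 0]],
    [[0, 0, -115], [0, 0, 0]],
    [[6, -14, -130], [0, 0, 0]],
    [[22, -50, -130], [0, 0, 0]],
    [[40, -92, -130], [0, 0, 0]],
    [[58, -134, -130], [0, 0, 0]],
    [[72, -170, -130], [0, 0, 0]],
    [[79, -186, -130], [0, 0, 0]],
    [[79, -186, -130], [0, 0, 0]],
  ],
)

```text
time: 12.15
tool_pos: [448.9, -15.8, 160.3]
tcp_rot: [180.0, -0.0, 90.0]
ft_force: [0.2, 0.4, -0.3]
finger_gap: 84.8
grip_force: 0.0
```

Call:
jog_arm(
  rows=[
    [[0, 0, 20], [0, 0, 0]],
    [[0, 0, 60], [0, 0, 0]],
    [[0, 0, 90], [0, 0, 0]],
    [[0, 0, 102], [0, 0, 0]],
    [[0, 0, 102], [0, 0, 0]],
    [[0, 0, 102], [0, 0, 0]],
  ],
)

```text
time: 12.75
tool_pos: [451.5, -16.9, 59.4]
tcp_rot: [179.9, 0.0, 89.9]
ft_force: [1.6, 0.1, -0.1]
finger_gap: 85.1
grip_force: 0.0
```

Call:
jog_arm(
  rows=[
    [[0, 0, 0], [0, 0, 0]],
    [[0, 0, 0], [0, 0, 0]],
    [[0, 0, 0], [0, 0, 0]],
    [[0, 0, 0], [0, 0, 0]],
    [[0, 0, 0], [0, 0, 0]],
    [[0, 0, 0], [0, 0, 0]],
    [[0, 0, 0], [0, 0, 0]],
  ],
  grip=40,
)

```text
time: 13.45
tool_pos: [451.5, -16.8, 59.9]
tcp_rot: [179.9, 0.0, 89.9]
ft_force: [-1.6, 0.3, 5.2]
finger_gap: 49.0
grip_force: 40.5
```

Call:
jog_arm(
  rows=[
    [[0, 0, -15], [0, 0, 0]],
    [[0, 0, -40], [0, 0, 0]],
    [[0, 0, -65], [0, 0, 0]],
    [[0, 0, -80], [0, 0, 0]],
    [[0, 0, -80], [0, 0, 0]],
    [[0, 0, -80], [0, 0, 0]],
  ],
)

```text
time: 14.05
tool_pos: [450.5, -16.6, 138.2]
tcp_rot: [180.0, 0.0, 89.9]
ft_force: [-0.0, 0.6, -2.5]
finger_gap: 48.8
grip_force: 41.9
```

Call:
jog_arm(
  rows=[
    [[10, 8, 0], [0, 0, 0]],
    [[30, 25, 0], [0, 0, 0]],
    [[57, 47, 0], [0, 0, 0]],
    [[85, 70, 0], [0, 0, 0]],
    [[113, 93, 0], [0, 0, 0]],
    [[141, 116, 0], [0, 0, 0]],
    [[168, 138, 0], [0, 0, 0]],
    [[190, 156, 0], [0, 0, 0]],
    [[202, 166, 0], [0, 0, 0]],
    [[205, 168, 0], [0, 0, 0]],
  ],
)

```text
time: 15.05
tool_pos: [618.5, 190.4, 136.0]
tcp_rot: [-179.9, 0.0, 90.0]
ft_force: [-0.8, -0.4, -0.3]
finger_gap: 48.9
grip_force: 42.0
```

Call:
jog_arm(
  rows=[
    [[0, 0, 0], [0, 0, 0]],
    [[0, 0, 20], [0, 0, 0]],
    [[0, 0, 45], [0, 0, 0]],
    [[0, 0, 62], [0, 0, 0]],
    [[0, 0, 69], [0, 0, 0]],
    [[0, 0, 71], [0, 0, 0]],
    [[0, 0, 71], [0, 0, 0]],
    [[0, 0, 71], [0, 0, 0]],
  ],
)

```text
time: 15.85
tool_pos: [618.6, 188.0, 68.1]
tcp_rot: [180.0, -0.0, 89.9]
ft_force: [-3.8, -1.2, 5.2]
finger_gap: 48.9
grip_force: 42.4
```

Call:
jog_arm(
  rows=[
    [[0, 0, 0], [0, 0, 0]],
    [[0, 0, 0], [0, 0, 0]],
    [[0, 0, 0], [0, 0, 0]],
    [[0, 0, 0], [0, 0, 0]],
    [[0, 0, 0], [0, 0, 0]],
    [[0, 0, 0], [0, 0, 0]],
  ],
  grip=85,
)

```text
time: 16.45
tool_pos: [618.7, 188.2, 67.2]
tcp_rot: [-180.0, 0.0, 89.9]
ft_force: [0.2, -0.7, -0.7]
finger_gap: 85.0
grip_force: 0.0
```

Call:
jog_arm(
  rows=[
    [[0, 0, -30], [0, 0, 0]],
    [[0, 0, -70], [0, 0, 0]],
    [[0, 0, -95], [0, 0, 0]],
    [[8, -19, -95], [0, 0, 0]],
    [[25, -58, -95], [0, 0, 0]],
    [[43, -100, -95], [0, 0, 0]],
    [[61, -142, -95], [0, 0, 0]],
    [[79, -184, -95], [0, 0, 0]],
    [[92, -214, -95], [0, 0, 0]],
    [[95, -221, -95], [0, 0, 0]],
  ],
)

```text
time: 17.45
tool_pos: [395.0, 284.7, 162.3]
tcp_rot: [-180.0, -0.0, 90.1]
ft_force: [0.9, -0.2, 0.5]
finger_gap: 85.2
grip_force: 0.0
```

Call:
jog_arm(
  rows=[
    [[0, 0, 0], [0, 0, 0]],
    [[0, 0, 30], [0, 0, 0]],
    [[0, 0, 70], [0, 0, 0]],
    [[0, 0, 102], [0, 0, 0]],
    [[0, 0, 116], [0, 0, 0]],
    [[0, 0, 116], [0, 0, 0]],
    [[0, 0, 116], [0, 0, 0]],
  ],
)

```text
time: 18.15
tool_pos: [399.1, 283.6, 47.4]
tcp_rot: [179.9, -0.0, 89.9]
ft_force: [-0.2, -0.1, 0.2]
finger_gap: 85.3
grip_force: 0.0
```

Call:
jog_arm(
  rows=[
    [[0, 0, 0], [0, 0, 0]],
    [[0, 0, 0], [0, 0, 0]],
    [[0, 0, 0], [0, 0, 0]],
    [[0, 0, 0], [0, 0, 0]],
    [[0, 0, 0], [0, 0, 0]],
    [[0, 0, 0], [0, 0, 0]],
    [[0, 0, 0], [0, 0, 0]],
  ],
  grip=40,
)

```text
time: 18.85
tool_pos: [398.9, 284.2, 48.1]
tcp_rot: [179.9, -0.1, 89.9]
ft_force: [-2.2, -0.0, 6.7]
finger_gap: 49.0
grip_force: 40.5
```

Call:
jog_arm(
  rows=[
    [[0, 0, -15], [0, 0, 0]],
    [[0, 0, -40], [0, 0, 0]],
    [[0, 0, -65], [0, 0, 0]],
    [[0, 0, -90], [0, 0, 0]],
    [[0, 0, -110], [0, 0, 0]],
    [[0, 0, -110], [0, 0, 0]],
    [[0, 0, -110], [0, 0, 0]],
  ],
)

```text
time: 19.55
tool_pos: [397.9, 283.6, 156.3]
tcp_rot: [179.9, -0.0, 89.9]
ft_force: [-0.5, -0.4, -2.0]
finger_gap: 48.8
grip_force: 41.9
```

Call:
jog_arm(
  rows=[
    [[-8, 10, 0], [0, 0, 0]],
    [[-26, 31, 0], [0, 0, 0]],
    [[-50, 60, 0], [0, 0, 0]],
    [[-75, 89, 0], [0, 0, 0]],
    [[-100, 119, 0], [0, 0, 0]],
    [[-126, 150, 0], [0, 0, 0]],
    [[-151, 180, 0], [0, 0, 0]],
    [[-174, 207, 0], [0, 0, 0]],
    [[-186, 222, 0], [0, 0, 0]],
    [[-190, 227, 0], [0, 0, 0]],
  ],
)

```text
time: 20.55
tool_pos: [625.1, 90.5, 153.9]
tcp_rot: [-179.8, 0.0, 89.8]
ft_force: [-0.2, -0.1, -1.1]
finger_gap: 48.8
grip_force: 42.0
```

Call:
jog_arm(
  rows=[
    [[0, 0, 0], [0, 0, 0]],
    [[0, 0, 20], [0, 0, 0]],
    [[0, 0, 50], [0, 0, 0]],
    [[0, 0, 78], [0, 0, 0]],
    [[0, 0, 94], [0, 0, 0]],
    [[0, 0, 100], [0, 0, 0]],
    [[0, 0, 101], [0, 0, 0]],
    [[0, 0, 101], [0, 0, 0]],
    [[0, 0, 101], [0, 0, 0]],
  ],
)

```text
time: 21.45
tool_pos: [624.8, 93.5, 55.9]
tcp_rot: [179.9, -0.0, 89.9]
ft_force: [-0.0, 0.1, -1.3]
finger_gap: 49.0
grip_force: 42.1
```

Call:
jog_arm(
  rows=[
    [[0, 0, 0], [0, 0, 0]],
    [[0, 0, 0], [0, 0, 0]],
    [[0, 0, 0], [0, 0, 0]],
    [[0, 0, 0], [0, 0, 0]],
    [[0, 0, 0], [0, 0, 0]],
    [[0, 0, 0], [0, 0, 0]],
  ],
  grip=85,
)

```text
time: 22.05
tool_pos: [624.6, 93.1, 55.3]
tcp_rot: [180.0, -0.0, 89.9]
ft_force: [-0.1, -0.3, -0.5]
finger_gap: 84.8
grip_force: 0.0
```

Call:
jog_arm(
  rows=[
    [[0, 0, -30], [0, 0, 0]],
    [[0, 0, -70], [0, 0, 0]],
    [[0, 0, -95], [0, 0, 0]],
    [[2, -19, -95], [0, 0, 0]],
    [[5, -58, -95], [0, 0, 0]],
    [[9, -100, -95], [0, 0, 0]],
    [[13, -142, -95], [0, 0, 0]],
    [[17, -184, -95], [0, 0, 0]],
    [[20, -208, -95], [0, 0, 0]],
    [[20, -213, -95], [0, 0, 0]],
  ],
)

```text
time: 23.05
tool_pos: [409.5, 113.8, 150.1]
tcp_rot: [-180.0, -0.0, 90.0]
ft_force: [0.5, -0.4, 0.2]
finger_gap: 84.8
grip_force: 0.0
```

Call:
jog_arm(
  rows=[
    [[0, 0, 0], [0, 0, 0]],
    [[0, 0, 30], [0, 0, 0]],
    [[0, 0, 70], [0, 0, 0]],
    [[0, 0, 110], [0, 0, 0]],
    [[0, 0, 130], [0, 0, 0]],
    [[0, 0, 135], [0, 0, 0]],
    [[0, 0, 135], [0, 0, 0]],
    [[0, 0, 135], [0, 0, 0]],
  ],
)

```text
time: 23.85
tool_pos: [413.3, 113.5, 16.7]
tcp_rot: [179.9, -0.0, 89.9]
ft_force: [0.7, 0.0, 0.1]
finger_gap: 84.9
grip_force: 0.0
```

```bash
python3 - <<'E'
from h import *
p,_=r.snapshot("top");cv2.imwrite("pics/top2.png",p)
c=r.camera_params("top");h,s,v=cv2.split(cv2.cvtColor(p,cv2.COLOR_BGR2HSV))
m=masks(p);m["green"]=(v>45)&(s>110)&(h>50)&(h<75)
for k in("red","purple","blue","green"):print(k,[ray(c,b[0],b[1],8+H[k]).round(1).tolist()+[b[2]] for b in blobs(m[k],300,900) if 100<b[1]<180 and b[0]>140])
print(r.sense()["tool_pos"],r.sense()["ft_force"])
E
```

```text
red [[629.2, -1.8, 72.0, 528.0]]
purple [[634.9, -97.1, 60.0, 473.5]]
blue [[616.6, 188.1, 96.0, 536.5]]
green [[623.6, 94.5, 84.0, 529.5]]
[413.43099489 113.62827811  16.98634306] [-0.26052841 -0.25283841 -0.53275789]
```

View pics/top2.png

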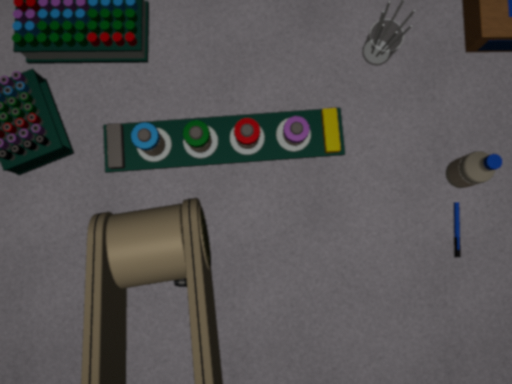

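The four jars stand in order blue (145,136), green (196,133), red (246,131), purple (296,129), with purple next to the yellow block. Each is within 3 mm of its mark. Now the black jar.

Call:
jog_arm(
  rows=[
    [[0, 0, 0], [0, 0, 0]],
    [[0, 0, 0], [0, 0, 0]],
    [[0, 0, 0], [0, 0, 0]],
    [[0, 0, 0], [0, 0, 0]],
    [[0, 0, 0], [0, 0, 0]],
    [[0, 0, 0], [0, 0, 0]],
    [[0, 0, 0], [0, 0, 0]],
  ],
  grip=40,
)

```text
time: 24.6
tool_pos: [412.4, 113.6, 16.4]
tcp_rot: [179.9, -0.0, 89.9]
ft_force: [-2.2, -1.1, 6.3]
finger_gap: 48.7
grip_force: 40.6
```

Call:
jog_arm(
  rows=[
    [[0, 0, -15], [0, 0, 0]],
    [[0, 0, -40], [0, 0, 0]],
    [[0, 0, -70], [0, 0, 0]],
    [[0, 0, -100], [0, 0, 0]],
    [[0, 0, -125], [0, 0, 0]],
    [[0, 0, -138], [0, 0, 0]],
    [[0, 0, -140], [0, 0, 0]],
    [[0, 0, -140], [0, 0, 0]],
  ],
)

```text
time: 25.4
tool_pos: [411.3, 113.4, 154.7]
tcp_rot: [-180.0, 0.0, 89.9]
ft_force: [0.0, -0.0, -0.7]
finger_gap: 49.2
grip_force: 41.6
```

Call:
jog_arm(
  rows=[
    [[3, 8, 0], [0, 0, 0]],
    [[9, 25, 0], [0, 0, 0]],
    [[18, 49, 0], [0, 0, 0]],
    [[29, 80, 0], [0, 0, 0]],
    [[41, 112, 0], [0, 0, 0]],
    [[53, 144, 0], [0, 0, 0]],
    [[63, 173, 0], [0, 0, 0]],
    [[71, 194, 0], [0, 0, 0]],
    [[74, 203, 0], [0, 0, 0]],
    [[75, 205, 0], [0, 0, 0]],
  ],
)

```text
time: 26.4
tool_pos: [616.6, 188.2, 153.1]
tcp_rot: [-179.8, 0.0, 89.9]
ft_force: [0.5, 0.2, -0.6]
finger_gap: 48.9
grip_force: 41.7
```

Call:
jog_arm(
  rows=[
    [[0, 0, 0], [0, 0, 0]],
    [[0, 0, 0], [0, 0, 0]],
    [[0, 0, 10], [0, 0, 0]],
    [[0, 0, 20], [0, 0, 0]],
    [[0, 0, 25], [0, 0, 0]],
    [[0, 0, 25], [0, 0, 0]],
    [[0, 0, 25], [0, 0, 0]],
    [[0, 0, 25], [0, 0, 0]],
  ],
)

```text
time: 27.2
tool_pos: [616.9, 188.3, 130.8]
tcp_rot: [180.0, -0.0, 89.9]
ft_force: [-0.0, -0.5, -0.3]
finger_gap: 48.9
grip_force: 41.7
```

```bash
python3 - <<'E'
from h import *
p,_=r.snapshot("side");cv2.imwrite("pics/side2.png",cv2.resize(p[60:220,200:360],None,fx=3.5,fy=3.5))
print(r.sense()["tool_pos"],r.sense()["ft_force"])
E
```

```text
[616.99596052 188.27552823 130.82048687] [ 0.16074073 -0.67383085 -0.47820304]
```

View pics/side2.png

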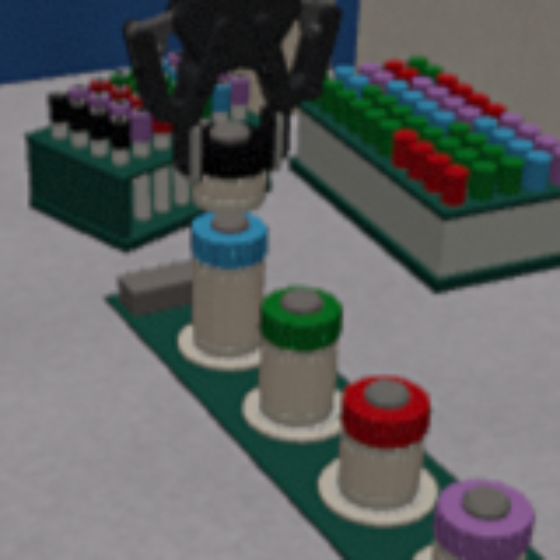

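The black jar (cap 234,150 in the crop) hangs just above the blue one's lug (230,215). I'll compare their edge columns to check the axes line up.

```bash
python3 - <<'E'
from h import *
p,_=r.snapshot("side");g=cv2.cvtColor(p,cv2.COLOR_BGR2GRAY).astype(float)
for v in list(range(112,119))+list(range(128,134))+list(range(144,156,3)):
    print(v,g[v,248:286].astype(int).tolist())
c=r.camera_params("side");P=np.linalg.inv(np.array(c["pose"]))
for x,y,z in((618.6,188.1,52),(618.6,188.1,90),(618.6,188.1,127),(616.6,188.1,96),(617,188.2,127)):
    q=P@[x,y,z,1];print(z,c["fx"]*q[0]/q[2]+c["cx"],c["fy"]*q[1]/q[2]+c["cy"],q[2])
E
```

```text
112 [75, 73, 100, 107, 108, 97, 73, 73, 79, 87, 101, 106, 104, 102, 104, 110, 110, 98, 97, 97, 102, 113, 107, 112, 104, 99, 99, 88, 45, 86, 137, 143, 142, 142, 141, 140, 142, 143]
113 [74, 68, 100, 106, 108, 99, 70, 83, 94, 101, 104, 107, 106, 105, 105, 105, 104, 104, 105, 105, 105, 108, 106, 109, 103, 99, 96, 78, 35, 83, 138, 143, 142, 142, 142, 141, 141, 142]
114 [76, 67, 100, 107, 108, 100, 69, 92, 98, 99, 102, 108, 104, 105, 105, 106, 105, 105, 105, 106, 104, 103, 103, 103, 101, 99, 94, 71, 51, 104, 141, 142, 142, 141, 142, 142, 143, 142]
115 [76, 69, 101, 106, 108, 101, 69, 91, 103, 98, 99, 105, 104, 105, 103, 105, 105, 104, 105, 106, 105, 103, 103, 101, 101, 95, 95, 91, 122, 136, 144, 144, 141, 141, 142, 143, 143, 142]
116 [76, 69, 101, 109, 109, 102, 68, 85, 100, 103, 112, 109, 101, 102, 103, 103, 102, 104, 104, 104, 102, 101, 99, 103, 104, 96, 88, 99, 142, 147, 145, 144, 144, 144, 144, 144, 144, 143]
117 [75, 63, 92, 106, 109, 89, 61, 71, 92, 101, 108, 106, 107, 112, 121, 113, 112, 119, 114, 110, 110, 111, 108, 103, 100, 92, 86, 117, 145, 147, 145, 144, 144, 145, 144, 144, 14
[... 1526 characters left out ...]
, 100, 98, 69, 62, 64, 66, 64, 63, 65, 74, 86, 95, 98, 100]
150 [50, 51, 51, 48, 52, 48, 57, 90, 101, 99, 100, 100, 101, 103, 103, 105, 104, 105, 106, 105, 105, 105, 105, 104, 102, 99, 57, 30, 40, 54, 61, 63, 66, 64, 65, 65, 65, 67]
153 [52, 48, 48, 50, 88, 147, 156, 110, 97, 100, 99, 100, 101, 104, 105, 105, 104, 106, 106, 106, 105, 104, 105, 103, 100, 83, 48, 30, 33, 32, 38, 36, 39, 37, 37, 43, 44, 49]
52 264.23551272636627 141.12945280244364 937.2947590929621
90 264.56139386273173 126.52727107941489 915.7011434655401
127 264.8938144076936 111.63206953403282 894.6757808809449
96 263.81992956157796 124.30237434939961 911.6248283680045
127 264.2279758510174 111.724890253839 894.2175719916617
```

The edges put the two axes within about 1.5 mm of each other, against a 4 mm clearance. I'll lower it.

Call:
jog_arm(
  rows=[
    [[0, 1, 3], [0, 0, 0]],
    [[0, 1, 6], [0, 0, 0]],
    [[0, 1, 9], [0, 0, 0]],
    [[0, 1, 12], [0, 0, 0]],
    [[0, 1, 15], [0, 0, 0]],
    [[0, 1, 17], [0, 0, 0]],
    [[0, 1, 18], [0, 0, 0]],
    [[0, 1, 18], [0, 0, 0]],
    [[0, 1, 18], [0, 0, 0]],
    [[0, 1, 18], [0, 0, 0]],
  ],
)

```text
time: 28.3
tool_pos: [617.8, 188.2, 112.5]
tcp_rot: [180.0, -0.0, 89.9]
ft_force: [0.3, -0.0, 0.4]
finger_gap: 48.8
grip_force: 41.9
```

Call:
jog_arm(
  rows=[
    [[0, 0, 0.5], [0, 0, 0]],
    [[0, 0, 0.5], [0, 0, 0]],
    [[0, 0, 0.5], [0, 0, 0]],
  ],
)

```text
time: 28.6
tool_pos: [617.9, 188.3, 112.5]
tcp_rot: [180.0, -0.0, 89.9]
ft_force: [-1.0, 0.1, 5.8]
finger_gap: 48.9
grip_force: 42.2
```

Call:
jog_arm(
  rows=[
    [[0, 0, 0], [0, 0, 0]],
    [[0, 0, 0], [0, 0, 0]],
    [[0, 0, 0], [0, 0, 0]],
    [[0, 0, 0], [0, 0, 0]],
    [[0, 0, 0], [0, 0, 0]],
    [[0, 0, 0], [0, 0, 0]],
  ],
  grip=85,
)

```text
time: 29.2
tool_pos: [617.6, 188.2, 111.7]
tcp_rot: [-180.0, 0.0, 89.9]
ft_force: [0.3, -0.2, 0.0]
finger_gap: 85.1
grip_force: 0.0
```

Call:
jog_arm(
  rows=[
    [[0, 0, -20], [0, 0, 0]],
    [[0, 0, -50], [0, 0, 0]],
    [[0, 0, -85], [0, 0, 0]],
    [[0, 0, -100], [0, 0, 0]],
    [[0, -40, -100], [0, 0, 0]],
    [[0, -80, -100], [0, 0, 0]],
    [[0, -120, -100], [0, 0, 0]],
    [[0, -160, -100], [0, 0, 0]],
    [[0, -200, -100], [0, 0, 0]],
    [[0, -200, -100], [0, 0, 0]],
  ],
)

```text
time: 30.2
tool_pos: [413.2, 188.3, 210.1]
tcp_rot: [-179.8, 0.0, 90.0]
ft_force: [0.6, 1.3, -0.6]
finger_gap: 84.9
grip_force: 0.0
```

```bash
python3 - <<'E'
from h import *
p,_=r.snapshot("side");cv2.imwrite("pics/side3.png",cv2.resize(p[60:240,200:380],None,fx=3.3,fy=3.3))
p,d=r.snapshot("top");cv2.imwrite("pics/top3.png",p)
c=r.camera_params("top");P=np.array(c["pose"]);h,s,v=cv2.split(cv2.cvtColor(p,cv2.COLOR_BGR2HSV))
m=masks(p);m["green"]=(v>45)&(s>110)&(h>50)&(h<75)
for k in("red","purple","green","black"):
  for b in blobs(m[k],300,1200):
    if 80<b[1]<180 and b[0]>110:
      D=d[int(b[1]),int(b[0])];q=P@[(b[0]-c["cx"])/c["fx"]*D,(b[1]-c["cy"])/c["fy"]*D,D,1]
      print(k,np.round(b,1),ray(c,b[0],b[1],140 if k=="black" else 8+H[k]).round(1).tolist(),q[2])
print(r.sense()["tool_pos"],r.sense()["ft_force"])
E
```

```text
red [246.6 130.5 532.5] [629.3, -1.7, 72.0] 76.55185392015846
purple [296.  128.6 475. ] [634.9, -97.1, 60.0] 64.30964713769663
green [195.4 132.5 543. ] [623.4, 94.4, 84.0] 90.29917499361966
black [118.8 152.  338.5] [576.7, 222.0, 140.0] 26.097601654893424
black [139.6 130.6 624.5] [614.6, 186.3, 140.0] 142.6022726945879
[417.22963507 188.54392177 211.66100743] [ 0.33746853  0.27496032 -0.13937006]
```

View pics/side3.png

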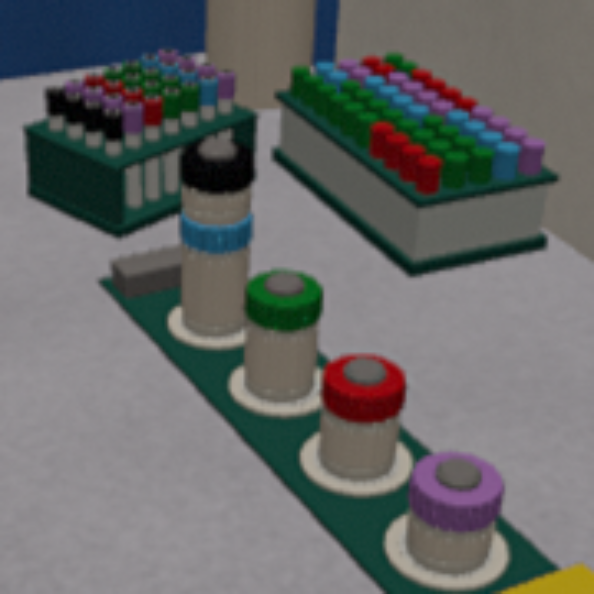

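The side view shows the black jar (218,165) sitting upright and flush on the blue cap (217,232), with the row in order and the gripper clear.

```bash
python3 -c "
from bench import r
print(r.hand_in())"
```

```text
the job is handed in; nothing more can be done
None
```

I handed the job in at about 30 s of the 106 s allowed, but no verdict came back. Purple, red, green and blue stand in order from the yellow end block, each measured within about 3 mm of its mark's centre. The black jar is seated on the blue lid, the gripper is clear and no jar was tipped.

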